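Pin the crank onto the pasta roller

ROBOT

A 6-joint arm with a two-finger parallel gripper is mounted at the origin on the work surface. World frame = base frame: x ahead of the robot, y to its left, z up, the work surface at z = 0. Lengths are in mm, angles in degrees, forces in N, time in s.
With the tool pointing down it reaches from about 350 to 850 mm from the base axis. Payload 8.1 kg.
Tool frame: the origin (TCP) lies at the very end of the fingers, on their centre line; the grasp point (between the pads) lies 19 mm behind it; z points along the fingers, y is the line along which they close (so a half turn about z gives the same grasp; the last joint's range is limited). The gripper opens to 85 mm and grips with 20 to 120 N. Pads are 22 mm wide; open, the fingers measure 114 mm over their backs; the gripper's body (76 mm by 85 mm) begins 54 mm behind the grasp point. The pads swing forward as they close: fully open they stand 13 mm farther back than shut.
Start: joints at [-80.065, 7.471, 85.268, -0, 87.261, -4.893], TCP at [153.573, -580.018, 231.292] pointing down, gripper open.
Joint ranges: [-169.43, 169.43], [-51.17, 129.36], [1.28, 143.12], [-76.62, 256.62], [0, 156.53], [-152.29, 152.29]. Speed limits (degrees/s): [136.94, 136.94, 159.86, 180, 180, 180].

INTERFACE

Orientations are given as [roll, pitch, yaw] about the fixed x, y, z axes, in that order (R = Rz(yaw) Ry(pitch) Rx(roll)).
In Python, from bench import status, viewer, job gives the robot as it stands.
- The arm moves only by the tool arm_command, never from a script. Its argument "targets" is a list that holds one entry, the list of rows, each a list of 7 numbers: the shift along the world's x, y, z in m, then the turn, a rotation vector about the world's x, y, z in rad, then the opening, from -1 (shut) to 1 (fully open). In form: [[[dx, dy, dz, rx, ry, rz, gripper], ...]]. A call has 1 to 10 rows; each row shifts and turns the commanded pose from where the row before left it; what a row does not reach is not made up. A row lasts 1/8 s, in which the tool goes at most 62.5 mm and 10.7 degrees, less where a joint would pass 70% of its speed; a pose out of reach is approached as far as the arm can. A call with a gripper value outside its range is refused whole. The fingers move at their own pace and stop on an object; "force" is the grip in N (left out, the last holds). Time passes only in rows, so rows that do not move let the fingers close. It gives the time, the measured TCP pose, the force, the opening and the grip force at its end, in the units of the state.
- status.sense(): the state, without advancing time (a new reading comes with each control period).
- viewer.snapshot(name): name is "scene" or "top" or "wrist"; returns the picture (420x560x3 uint8, red, green, blue); there is no depth.
- viewer.camera_model(name): a dict with "vertical_fov" (degrees; the focal length in pixels is half the picture's height over the tangent of half this angle, whatever the lens; pixels are square), "cx", "cy" (the principal point, pixels), "xyz" and "attitude" of the camera in the world. Camera axes: x right, y down, z forward; pixel columns grow to the right and rows downward; lengths in mm; the calibration is good to about 2 mm. A picture is of the moment at which its call begins: read the wrist's pose just before it. camera_model takes no time and is no camera call; for the wrist camera it gives the pose at the moment of the call.
- job.hand_in(): hands the job in; it is judged then, once.
The state is a dict: "time": time; "joint_pos": joint angles; "qd": joint speeds; "joint_efforts": joint torques, N m; "tool_pos": TCP position; "tcp_rot": TCP orientation; "ft_force": force on the tool from outside, world axes, zero at the start; "wrist_torque": the same for the moment, N m; "finger_gap": finger opening in mm; "grip_force": force on a finger pad.
Only numpy, scipy, OpenCV 4.12 (cv2) and the standard library are available. Lean on these libraries where they do the work, as an engineer would, in place of code of your own. Each camera call takes 0.05 s, during which the arm holds its last target. There are 200 camera calls.

TASK

The crank of the pasta roller must be locked onto its drive shaft. Lift the linch pin out of its wooden stand and, with its loop still open and pointing outwards past the shaft's free end, push it down gently through the cross hole in the shaft until its collar sits flat on the shaft; then swing the sprung loop down over the shaft end until it snaps shut, and let go. The shaft may stand up to about a centimetre in or out, so feel for the hole, never press or wrench the pin or the roller hard (keep under 25 N), and leave the jar, mug and spoon where they are.

Things in the scene. Friction and masses are not known exactly. Their poses are not given: they have to be found in the camera images.
- roller: Red and steel pasta roller fixed to the worktop, about 170 x 200 x 145 mm (x, y, z). Origin: centre of its underside, on the worktop; z up; y runs along the drive shaft towards the shaft's free end. The side plate that the shaft leaves is at y = 100 mm, its bearing boss ends at 110 mm.
- bearing (a point): Point on the roller where the shaft leaves the boss, on the shaft's axis, 100 mm above the worktop. Steel shaft, square 20 x 20 mm, top face 110 mm above the worktop. Shaft and crank do not turn, but slide together along the roller's y, up to 12 mm either way, against about 20 N of friction; where they stand differs each time and is not told.
- hole_ref (a point): Reference point on the roller, level with the shaft's top face (roller frame 0, 170, 110 mm); it does not move with the shaft. The cross hole's mouth lies on the top face 3 to 27 mm outboard of it (towards the free end, along the roller's y), depending on where the shaft stands. The hole is vertical, right through, 10 mm wide, 1 mm chamfer, its centre 30 mm from the shaft's end.
- ball (a point): Point on the roller in mid-play position: the spring ball inside the cross hole, half way down (10 mm below the top face), on the inboard side. It grips the pin: pushing the pin past it takes roughly 3 to 8 N, and it sets the pin about 0.5 mm towards the shaft's free end.
- crank (a point): Middle of the crank's wooden handle (22 mm thick, 70 mm long, along y), in mid-play: 85 mm to the -x side of the cross hole, 5 mm inboard of it, 45 mm below the shaft's axis. A steel arm joins it to the black hub, 36 mm in diameter, round the shaft from 46 to 22 mm inboard of the hole. Point fixed to the roller.
- pin: Linch pin, about 0.11 kg. Origin: centre of its collar's underside; z up; y where the open loop points. Below: shank 9 mm thick, 40 mm long, the last 4 mm tapering to 7 mm. Above: collar 22 mm wide, 3 mm thick; steel crossbar 26 mm (x) by 12 mm to 10 mm up. Starts upright in its stand, loop open. Home, its origin is level with the shaft's top face (up to 2.5 mm above passes).
- pin_grip (a point): Centre of the pin's yellow grip block, 22 mm above the pin's origin: 20 mm (pin's x) by 14 mm (y), from 9 to 35 mm above the origin. Behind it (-y) a black spring housing, 16 mm wide, reaches back to 26 mm, from 9 to 27 mm up. The loop's legs run beside it at 17 mm to either side (x), 6 mm above the origin and rising 10 degrees towards +y while open.
- loop (a joint): Swing of the brass loop about the pin's x, 6 mm above the pin's origin: 0 = open (out along the pin's +y, 10 degrees above level), grows as it swings down; 1.68 rad = shut, hanging down round the shaft end, its bar under the shaft. An over-centre spring holds it at either end: up to about 4 N at the bar to bring it to 0.84 rad, then it snaps shut by itself.
- loop_bar (a point): Middle of the loop's cross bar, 60 mm from the loop's axis. The loop is a U of 5 mm brass wire, 34 mm wide between wire centres (29 mm clear).
- stand: Wooden stand, fixed, 70 x 70 x 60 mm. Origin: centre of its underside, on the worktop. The pin stands in a 12 mm hole, 50 mm deep, in the centre of its top.
- jar: Closed yellow pasta jar with steel cap, 84 mm in diameter, 150 mm tall, 0.6 kg; origin at the centre of its underside. To be left alone.
- mug: Blue mug, 76 mm in diameter, 85 mm tall, handle to its +y; origin at the centre of its underside. To be left alone.
- spoon: Wooden-handled spoon, 220 mm long, lying along its own x. To be left alone.
Not all that is in view belongs to the job. What is shaped like the pin but red is not meant.

How it is judged:
By the outcome, as a careful person would: the job done as asked, in the order asked, and still so for the second after the job is handed in, with the robot touching nothing.
It also fails if it takes over 64 s, if anything falls off the work surface, if the arm or the gripper's body presses on something with over 40 N, if the wrist force passes 120 N, or if a joint passes its speed limit or range.

## Working session

There is one attempt and no reset: what is moved stays moved. The work goes in short steps, Python scripts to look and compute and a tool call to move; the robot and the scene stay as the last step left them, time stands still between calls to the robot, and variables do not carry over. Pictures are saved under pics/ and viewed, at most 10 in all, crops included, and the job is handed in when it is done.

Besides the shell and the picture viewer there is one more tool, called after "Emit:" in YAML: its name, and indented under it one key for each argument. arm_command: Moves the arm, as the interface text tells. Its arguments: {"type":"object","properties":{"targets":{"type":"array"},"force":{"type":"number"}},"required":["targets"]}

```bash
mkdir -p pics; ls; cat > h.py <<'E'
import numpy as np, cv2
from bench import status, viewer, job
from scipy.spatial.transform import Rotation as R
def snap(n,f=None):
    m=viewer.camera_model(n); im=viewer.snapshot(n)
    if f: cv2.imwrite('pics/'+f,im[:,:,::-1])
    return im,m
E
python3 - <<'E'
from h import *
a,m=snap('scene','s1.png');b,n=snap('top','t1.png')
print(m);print(n);print(viewer.camera_model('wrist'));print(status.sense())
E
```

```text
pics
{'vertical_fov': 48.0521895474293, 'cx': 270.5785182344615, 'cy': 205.51635575961814, 'xyz': array([967.98351809, -44.19576212, 890.19735908]), 'attitude': array([-150.62362707,   -0.36029804,   75.54897724])}
{'vertical_fov': 51.87463289887503, 'cx': 275.9922814042062, 'cy': 213.392583482048, 'xyz': array([ 405.48909135,   47.50139957, 1091.6380311 ]), 'attitude': array([-172.32528264,    1.56573428,  -91.21083964])}
{'vertical_fov': 67.01777031260808, 'cx': 279.48917633229155, 'cy': 208.08659279378676, 'xyz': array([ 231.22512989, -558.16782315,  372.5585124 ]), 'attitude': array([ 1.61938845e+02, -1.94321455e-02, -7.51208339e+01])}
{'time': 0.1, 'joint_pos': array([-8.00657663e+01,  7.51190564e+00,  8.53234660e+01,  1.92173648e-03,
        8.72624774e+01, -4.89279710e+00]), 'qd': array([ 0.04755742, -0.03650463, -0.15641959,  0.18370856,  0.05607305,
        0.10832856]), 'joint_efforts': array([ 9.85862862e-04, -5.70952427e+01, -5.01940799e+01, -1.29947944e-04,
        8.08407407e-03,  8.25536802e-06]), 'tool_pos': array([ 153.4901426 , -579.514889  ,  230.33353146]), 'tcp_rot': array([-1.79902671e+02, -1.02580904e-02,  1.48269287e+01]), 'ft_force': array([0.75303532, 0.80094228, 0.5273241 ]), 'wrist_torque': array([ 0.0079268 , -0.03676222, -0.01684342]), 'grip_force': 0.0, 'finger_gap': 85.54303222715771}
```

View pics/s1.png

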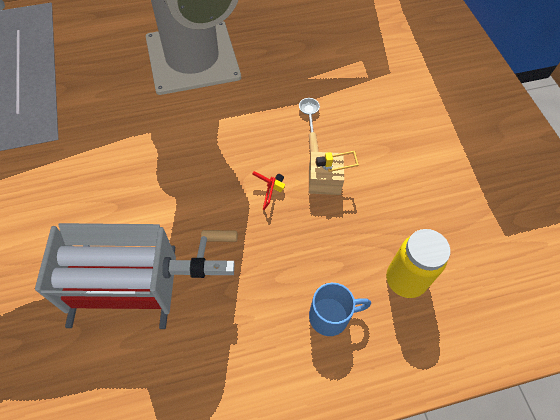

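View pics/t1.png

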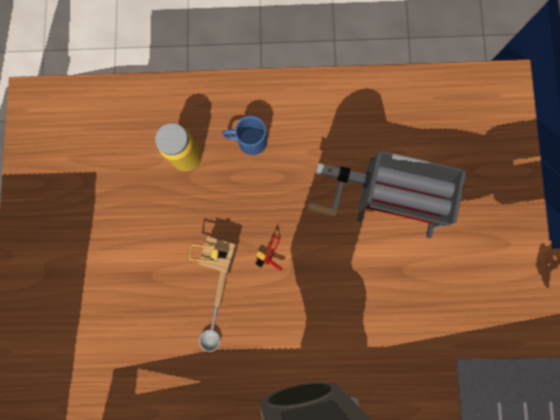

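The scene picture shows the roller at (110,265) with its shaft end at about (232,267), the pin in its stand at (325,160) with the loop pointing right, and the red decoy at (268,187). In the top picture the shaft end is at (320,168), the pin at (213,252) and the loop's bar at (192,252). I'll zoom in on these next.

```bash
cat >> h.py <<'E'
def ray(m,u,v):
    f=210/np.tan(np.radians(m['vertical_fov']/2))
    d=np.array([(u-m['cx'])/f,(v-m['cy'])/f,1]); d/=np.linalg.norm(d)
    return np.array(m['xyz']),R.from_euler('xyz',m['attitude'],degrees=True).apply(d)
def onz(m,u,v,z):
    o,d=ray(m,u,v); return (o+d*(z-o[2])/d[2]).round(1)
def tri(*mu):
    A=np.zeros((3,3));b=np.zeros(3);L=[]
    for m,u,v in mu:
        o,d=ray(m,u,v);P=np.eye(3)-np.outer(d,d);A+=P;b+=P@o;L.append((o,P))
    x=np.linalg.solve(A,b);return x.round(1),[round(float(np.linalg.norm(P@(x-o))),1) for o,P in L]
def proj(m,p):
    f=210/np.tan(np.radians(m['vertical_fov']/2))
    c=R.from_euler('xyz',m['attitude'],degrees=True).inv().apply(np.array(p)-m['xyz']);return (m['cx']+f*c[...,0]/c[...,2],m['cy']+f*c[...,1]/c[...,2])
E
python3 - <<'E'
from h import *
s=cv2.imread('pics/s1.png');t=cv2.imread('pics/t1.png')
ms=viewer.camera_model('scene');mt=viewer.camera_model('top')
def crop(im,x,y,w,h,k=5): return cv2.resize(im[y:y+h,x:x+w],None,fx=k,fy=k,interpolation=cv2.INTER_NEAREST)
top=np.hstack([crop(s,165,225,80,60),crop(s,290,140,80,60)])
bot=np.hstack([crop(t,300,150,80,60),crop(t,180,225,80,60)])
cv2.imwrite('pics/c1.png',np.vstack([top,bot]))
for n,im,m in(('s',s,ms),('t',t,mt)):
    hsv=cv2.cvtColor(im,cv2.COLOR_BGR2HSV)
    y=cv2.inRange(hsv,(22,200,150),(34,255,255))
    k,l,st,c=cv2.connectedComponentsWithStats(y)
    print(n,[(st[i].tolist(),c[i].round(1).tolist()) for i in range(1,k) if st[i][4]>8])
E
```

```text
s [([326, 153, 7, 14, 55], [329.0, 160.9]), ([273, 180, 12, 12, 93], [278.5, 185.5]), ([387, 237, 60, 61, 1288], [411.8, 276.1])]
t []
```

View pics/c1.png

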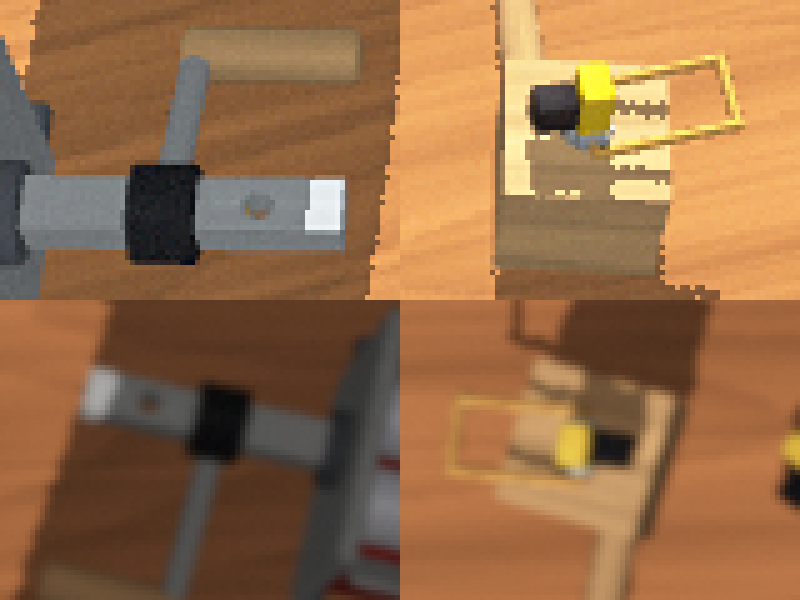

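The zoomed picture shows the cross hole clearly, at scene (216.6,266) and top (330,170.6). The white-tipped shaft end is at scene x=234. The pin's loop bar is centred at scene (356.4,158.4) and top (190.6,252).

```bash
python3 - <<'E'
from h import *
ms=viewer.camera_model('scene');mt=viewer.camera_model('top')
print('hole',onz(ms,216.6,266,110),onz(mt,330,170.6,110),tri((ms,216.6,266),(mt,330,170.6)))
print('shaft s',onz(ms,170,266,110),onz(ms,234,266,110),'t',onz(mt,317.5,169,110),onz(mt,364,177,110))
print('bar',tri((ms,356.4,158.4),(mt,190.6,252)))
print('grip',tri((ms,329,160),(mt,215,254.6)))
print('legs s',onz(ms,290+322/5,140+56/5,130),onz(ms,290+341/5,140+125/5,130),onz(ms,290+215/5,140+82/5,120),onz(ms,290+200/5,140+151/5,120))
c=[onz(ms,290+x/5,140+y/5,60) for x,y in((105,60),(268,62),(100,195),(270,200))];print('stand',c,np.mean(c,0))
print('jar',onz(ms,427,250,150),'mug',onz(ms,333,300,85))
E
```

```text
hole [639.4 -53.2 110. ] [635.3 -55.8 110. ] (array([636.8, -54.8, 104.5]), [1.6, 1.6])
shaft s [ 619. -133.  110.] [647.  -23.3 110. ] t [639.9 -27.  110. ] [ 618.1 -133.4  110. ]
bar (array([456.8, 278.5,  71.6]), [1.8, 1.8])
grip (array([449.1, 219.7,  75.8]), [1.7, 1.7])
legs s [476.  259.2 130. ] [509.1 255.3 130. ] [471.1 217.5 120. ] [501.1 201.5 120. ]
stand [array([409.7, 195.3,  60. ]), array([428. , 263.4,  60. ]), array([475.4, 173.2,  60. ]), array([495.2, 241.4,  60. ])] [452.075 218.325  60.   ]
jar [716.5 302.6 150. ] mug [742.6 132.8  85. ]
```

Emit:
arm_command:
  targets:
    - [[0.033,0.041,0.009,0,0,0.146,1],[0.033,0.041,0.009,0,0,0.146,1],[0.033,0.041,0.009,0,0,0.146,1],[0.033,0.041,0.009,0,0,0.146,1],[0.033,0.041,0.009,0,0,0.146,1],[0.033,0.041,0.009,0,0,0.146,1],[0.033,0.041,0.009,0,0,0.146,1],[0.033,0.041,0.009,0,0,0.146,1],[0.004,0.052,-0.008,0,0,0,1],[0.004,0.052,-0.008,0,0,0,1]]

```text
time: 1.35
tool_pos: [425.6, -146.3, 286.8]
tcp_rot: [-180.0, -0.0, 81.8]
ft_force: [0.1, 0.0, -0.3]
finger_gap: 85.7
grip_force: 0.0
```

Emit:
arm_command:
  targets:
    - [[0.004,0.05,-0.01,0,0,0,1],[0.004,0.05,-0.01,0,0,0,1],[0.004,0.05,-0.01,0,0,0,1],[0.004,0.05,-0.01,0,0,0,1],[0.004,0.05,-0.01,0,0,0,1],[0.004,0.05,-0.01,0,0,0,1],[0.004,0.05,-0.01,0,0,0,1],[0,0,0,0,0,0,1]]

```text
time: 2.35
tool_pos: [452.3, 204.7, 215.6]
tcp_rot: [-179.8, 0.0, 82.0]
ft_force: [-0.4, 0.7, -0.2]
finger_gap: 85.3
grip_force: 0.0
```

```bash
python3 - <<'E'
from h import *
im,m=snap('wrist','w1.png');print(m)
E
```

```text
{'vertical_fov': 67.01777031260808, 'cx': 279.48917633229155, 'cy': 208.08659279378676, 'xyz': array([464.2448075 , 284.98204157, 357.75283594]), 'attitude': array([ 1.61749326e+02,  5.61223553e-02, -7.95579738e+00])}
```

View pics/w1.png

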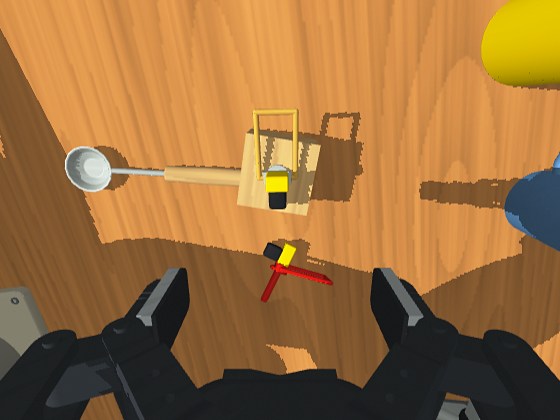

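The wrist picture shows the pin in its stand. The loop bar ends are at (255,110) and (297,110), the yellow block is at about (276,183) and the black housing at (277,200). The red decoy lies apart at (285,265).

```bash
python3 - <<'E'
from h import *
im=cv2.imread('pics/w1.png');m=viewer.camera_model('wrist')
hsv=cv2.cvtColor(im,cv2.COLOR_BGR2HSV)
for r in range(164,200,3):
  print(r,[tuple(hsv[r,c]) and (int(hsv[r,c,0]),int(hsv[r,c,1]),int(hsv[r,c,2])) for c in (270,276,283)])
for r in range(176,192,4):
  y=np.where((hsv[r,255:300,0]>24)&(hsv[r,255:300,0]<34)&(hsv[r,255:300,1]>190))[0]+255;print(r,y.min() if len(y) else None,y.max() if len(y) else None)
a=onz(m,255,110.5,76.4);b=onz(m,297,110.5,76.4);print('bar',a,b,(a+b)/2, np.linalg.norm(a-b))
ya=np.degrees(np.arctan2(*(b-a)[[1,0]]));print('yaw from bar',ya)
u,v=proj(m,np.array([[452,219,60]]));print(u,v)
E
```

```text
164 [(18, 126, 140), (18, 104, 204), (22, 118, 246)]
167 [(23, 37, 199), (71, 13, 209), (81, 17, 195)]
170 [(69, 14, 183), (48, 14, 183), (46, 17, 161)]
173 [(25, 255, 151), (25, 255, 147), (26, 255, 147)]
176 [(25, 255, 182), (25, 255, 193), (25, 255, 202)]
179 [(28, 255, 253), (28, 255, 253), (28, 255, 252)]
182 [(28, 255, 252), (28, 255, 252), (28, 255, 252)]
185 [(28, 255, 252), (28, 255, 252), (28, 255, 251)]
188 [(28, 255, 252), (28, 255, 252), (28, 255, 251)]
191 [(26, 255, 241), (25, 255, 231), (25, 255, 222)]
194 [(110, 51, 45), (110, 35, 44), (108, 33, 39)]
197 [(110, 36, 43), (108, 29, 44), (90, 20, 39)]
176 266 287
180 265 287
184 266 287
188 266 287
bar [443.2 280.6  76.4] [478.5 275.7  76.4] [460.85 278.15  76.4 ] 35.63846236862642
yaw from bar -7.902739343165469
[275.86576989] [175.44413574]
```

```bash
python3 - <<'E'
from h import *
m=viewer.camera_model('wrist')
for v in (177.5,184.7,192):print(onz(m,276.5,v,95))
print(onz(m,276.5,110.5,76.4), status.sense()['tool_pos'])
E
```

```text
[453.8 224.7  95. ]
[452.9 218.5  95. ]
[451.9 212.1  95. ]
[461.3 278.1  76.4] [452.63744785 203.09871217 216.15050942]
```

Emit:
arm_command:
  targets:
    - [[0,0.0145,-0.03,0,0,0,1],[0,0,-0.03,0,0,0,1],[0,0,-0.03,0,0,0,1],[0,0,-0.03,0,0,0,1],[0,0,-0.014,0,0,0,1],[0,0,0,0,0,0,1]]
  force: 30

```text
time: 3.15
tool_pos: [453.1, 215.6, 82.7]
tcp_rot: [-179.9, 0.1, 81.7]
ft_force: [-0.1, -0.4, 0.3]
finger_gap: 85.5
grip_force: 0.0
```

Emit:
arm_command:
  targets:
    - [[0,0.0025,-0.01,0,0,0,1],[0,0,0,0,0,0,-1],[0,0,0,0,0,0,-1],[0,0,0,0,0,0,-1],[0,0,0,0,0,0,-1],[0,0,0,0,0,0,-1],[0,0,0,0,0,0,-1]]

```text
time: 4.03
tool_pos: [453.7, 219.1, 73.7]
tcp_rot: [180.0, -0.0, 81.8]
ft_force: [-3.2, -0.1, 5.3]
finger_gap: 18.8
grip_force: 32.8
```

Emit:
arm_command:
  targets:
    - [[0,0,0.01,0,0,0,-1],[0,0,0.015,0,0,0,-1],[0,0,0.02,0,0,0,-1],[0,0,0.03,0,0,0,-1],[0,0,0.04,0,0,0,-1],[0,0,0,0,0,0,-1],[0,0,0,0,0,0,-1]]

```text
time: 4.9
tool_pos: [453.5, 218.9, 188.4]
tcp_rot: [180.0, -0.0, 81.7]
ft_force: [-0.8, 0.1, -1.8]
finger_gap: 19.1
grip_force: 32.1
```

```bash
python3 - <<'E'
from h import *
im,m=snap('wrist','w2.png');print(status.sense())
E
```

```text
{'time': 4.95, 'joint_pos': array([ 1.99324242e+01, -6.19393346e+00,  1.03639621e+02, -1.30166745e-03,
        8.26332414e+01,  2.81857094e+01]), 'qd': array([-0.05120365,  0.68686607,  0.77309382,  0.03555066, -0.05506274,
        0.01283987]), 'joint_efforts': array([-3.24863740e-04, -4.56104171e+01, -5.14247382e+01,  2.78125757e-03,
       -3.42007040e-02, -1.40186867e-04]), 'tool_pos': array([452.9953914 , 218.72586647, 187.45202561]), 'tcp_rot': array([-1.79931040e+02,  3.84180954e-02,  8.17469057e+01]), 'ft_force': array([ 0.11810475,  0.3217798 , -2.02569302]), 'wrist_torque': array([-0.01513298,  0.01555073, -0.0167342 ]), 'grip_force': 32.060487270355225, 'finger_gap': 19.39299732333903}
```

View pics/w2.png

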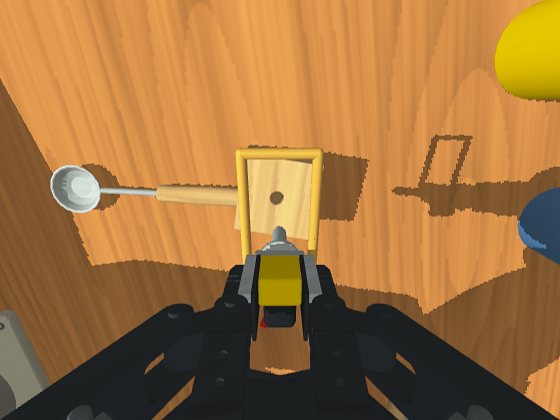

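Emit:
arm_command:
  targets:
    - [[0.012,-0.018,0.012,0,0,-0.01,-1],[0.024,-0.036,0.012,0,0,-0.01,-1],[0.03,-0.045,0.012,0,0,-0.014,-1],[0.03,-0.045,0.012,0,0,-0.014,-1],[0.03,-0.045,0,0,0,-0.012,-1],[0.028,-0.042,0,0,0,-0.012,-1],[0.02,-0.028,0,0,0,-0.012,-1],[0.01,-0.014,0,0,0,0,-1],[0,0,0,0,0,0,-1],[0,0,0,0,0,0,-1]]

```text
time: 6.2
tool_pos: [637.0, -52.8, 235.8]
tcp_rot: [-179.9, -0.0, 77.0]
ft_force: [0.7, 0.2, -1.0]
finger_gap: 19.0
grip_force: 32.0
```

```bash
python3 - <<'E'
from h import *
im,m=snap('wrist','w3.png');print(m);print(status.sense()['tool_pos'],status.sense()['tcp_rot'],status.sense()['ft_force'])
E
```

```text
{'vertical_fov': 67.01777031260808, 'cx': 279.48917633229155, 'cy': 208.08659279378676, 'xyz': array([655.55422489,  26.09961724, 378.04215769]), 'attitude': array([ 1.61811624e+02, -4.48991784e-02, -1.29521611e+01])}
[637.03606297 -52.67196897 236.13126504] [-1.79959791e+02 -1.76086402e-02  7.70158492e+01] [-0.77066722  0.89277399 -1.65624322]
```

View pics/w3.png

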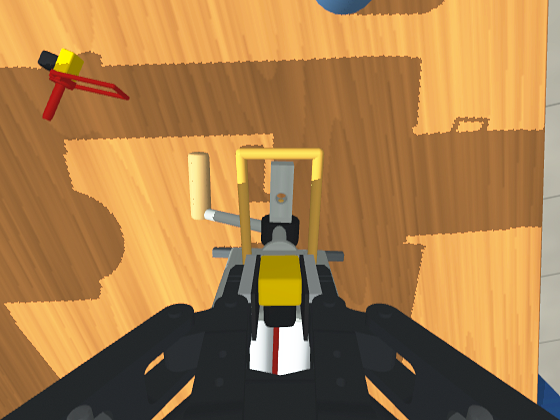

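The pin is held above the shaft with its loop open. The cross hole shows at (281,198), and the shaft runs from (283,163) down to the hub at (280,228), nearly in line with the tool. I'll measure the hole and the shaft's edges.

```bash
python3 - <<'E'
from h import *
im=cv2.imread('pics/w3.png')
m=dict(vertical_fov=67.01777031260808,cx=279.48917633229155,cy=208.08659279378676,xyz=np.array([655.55422489,26.09961724,378.04215769]),attitude=np.array([161.811624,-.0448991784,-12.9521611]))
hsv=cv2.cvtColor(im,cv2.COLOR_BGR2HSV).astype(int)
L=[]
for r in range(162,215,4):
  g=np.where((hsv[r,258:306,1]<60)&(hsv[r,258:306,2]>70))[0]+258
  if len(g): a=onz(m,g.min()-.5,r,110);b=onz(m,g.max()+.5,r,110);L.append((a+b)/2);print(r,g.min(),g.max(),L[-1],np.linalg.norm(b-a).round(1))
g=cv2.cvtColor(im,cv2.COLOR_BGR2GRAY)
roi=g[185:212,274:290].astype(int);print(roi[::2])
L=np.array(L);p=np.polyfit(L[:,1],L[:,0],1);print('axis yaw',-np.degrees(np.arctan(p[0])),'x at -54',np.polyval(p,-54))
print('hole',onz(m,281,198,110))
E
```

```text
162 271 292 [646.9 -20.  110. ] 18.7
166 271 293 [646.55 -23.5  110.  ] 19.6
170 271 293 [645.8 -26.8 110. ] 19.7
174 271 293 [645.05 -30.2  110.  ] 19.8
178 271 293 [644.25 -33.65 110.  ] 19.8
182 270 292 [642.6 -36.9 110. ] 19.9
186 270 292 [641.85 -40.35 110.  ] 20.0
190 270 292 [641.   -43.85 110.  ] 20.1
194 270 292 [640.25 -47.4  110.  ] 20.2
198 270 292 [639.4  -50.95 110.  ] 20.3
202 270 291 [638.15 -54.45 110.  ] 19.4
206 270 291 [637.3 -58.1 110. ] 19.5
210 270 291 [636.5 -61.7 110. ] 19.7
214 269 291 [635.2 -65.3 110. ] 20.5
[[148 149 148 147 148 149 152 153 151 150 150 149 146 144 144 146]
 [148 148 148 147 148 149 151 153 152 150 149 149 146 145 144 146]
 [148 148 149 148 148 150 153 153 151 151 149 147 146 145 145 145]
 [148 148 148 148 149 151 155 154 153 152 150 148 146 145 145 147]
 [148 149 146 142 132 122 116 115 122 128 138 144 147 146 144 146]
 [149 144 124 122 119 116 110 105 107 111 111 117 135 142 145 147]
 [146 130 109 114 119 119 115 110 109 116 115 114 117 135 146 147]
 [142 134 112 115 118 116 120 117 119 118 117 113 111 134 146 147]
 [149 142 132 114 122 132 139 135 134 123 115 119 136 139 146 147]
 [149 149 147 140 133 127 124 125 125 132 137 144 143 144 146 146]
 [148 148 148 149 149 150 154 151 149 148 148 145 145 144 146 147]
 [148 150 150 149 150 152 153 152 150 149 147 146 145 143 145 148]
 [148 150 150 149 150 152 153 151 151 149 148 146 145 143 146 147]
 [148 149 149 149 150 152 154 152 149 149 147 146 145 145 145 148]]
axis yaw -14.854533386811214 x at -54 638.4005224037691
hole [639.4 -51.  110. ]
```

```bash
python3 - <<'E'
from h import *
im=cv2.imread('pics/w3.png')
m=dict(vertical_fov=67.01777031260808,cx=279.48917633229155,cy=208.08659279378676,xyz=np.array([655.55422489,26.09961724,378.04215769]),attitude=np.array([161.811624,-.0448991784,-12.9521611]))
hsv=cv2.cvtColor(im,cv2.COLOR_BGR2HSV)
y=cv2.inRange(hsv,(20,120,100),(32,255,255));
for c in (265,280,295):print(c,np.where(y[140:170,c])[0]+140)
for r in (165,180,200,220):
  print(r,np.where(y[r,225:335])[0]+225)
t=np.array([637.04,-52.7,236.1]);Rt=R.from_euler('z',-13,degrees=True)
z=t[2]-12.5
b=(onz(m,238,154,z+16.4)+onz(m,321,154,z+16.4))/2
print('bar in tool(pin axes)',Rt.inv().apply(b-t), 'expect 0 59 3.9', np.linalg.norm(onz(m,238,154,z+16.4)-onz(m,321,154,z+16.4)))
print('hole in pin axes',Rt.inv().apply(np.array([639.6,-51.2,110])-t))
for dz in(0,-30,-40): print(proj(m,t+Rt.apply([0,0,-12.5+dz])))
E
```

```text
265 [149 150 151 152 153 154 155 156 157 158]
280 [149 150 151 152 153 154 155 156 157 158]
295 [149 150 151 152 153 154 155 156 157 158]
165 [236 237 238 239 240 241 242 243 244 245 246 312 313 314 315 316 317 318
 319 320 321 322]
180 [237 238 239 240 241 242 243 244 246 247 312 313 317 318 319 320 321]
200 [239 240 241 242 243 244 247 248 278 279 280 281 282 283 311 312 313 314
 316 317 318 319]
220 [240 241 242 243 244 245 246 247 248 249 310 311 313 314 315 316 317 318]
bar in tool(pin axes) [ 0.45754527 60.29836857  3.9       ] expect 0 59 3.9 36.02249297314112
hole in pin axes [   2.15696078    2.0374298  -126.1       ]
(np.float64(278.5629597708352), np.float64(260.99798482793983))
(np.float64(278.657436077789), np.float64(238.66257975858795))
(np.float64(278.6832292027673), np.float64(232.5647557329793))
```

Emit:
arm_command:
  targets:
    - [[0.002,0.0005,-0.02,0,0,-0.016,-1],[0,0,-0.02,0,0,-0.016,-1],[0,0,-0.018,0,0,0,-1],[0,0,-0.008,0,0,0,-1],[0,0,0,0,0,0,-1],[0,0,0,0,0,0,-1]]

```text
time: 7.0
tool_pos: [640.1, -53.7, 171.2]
tcp_rot: [179.9, -0.0, 75.1]
ft_force: [1.0, -0.2, -1.3]
finger_gap: 19.3
grip_force: 32.0
```

```bash
python3 - <<'E'
from h import *
s=status.sense();m=viewer.camera_model('wrist');im,_=snap('wrist','w4.png');sc,ms=snap('scene','s4.png');print(m);print(s['tool_pos'],s['tcp_rot'],s['ft_force'])
im=im[:,:,::-1];sc=sc[:,:,::-1]
a=cv2.resize(im[130:280,230:330],None,fx=4,fy=4,interpolation=0)
b=cv2.resize(sc[220:295,180:280],None,fx=4,fy=4,interpolation=0)
b=np.vstack([b,np.zeros((300,400,3),np.uint8)])
cv2.imwrite('pics/c4.png',np.hstack([a,b]))
E
```

```text
{'vertical_fov': 67.01777031260808, 'cx': 279.48917633229155, 'cy': 208.08659279378676, 'xyz': array([660.91380838,  24.72346292, 313.40580639]), 'attitude': array([161.80220892,  -0.1962776 , -14.84900386])}
[640.10804808 -53.67349056 171.20879485] [ 1.79920741e+02 -9.38934885e-03  7.50984052e+01] [ 0.96051878 -0.21353303 -1.25740491]
```

View pics/c4.png

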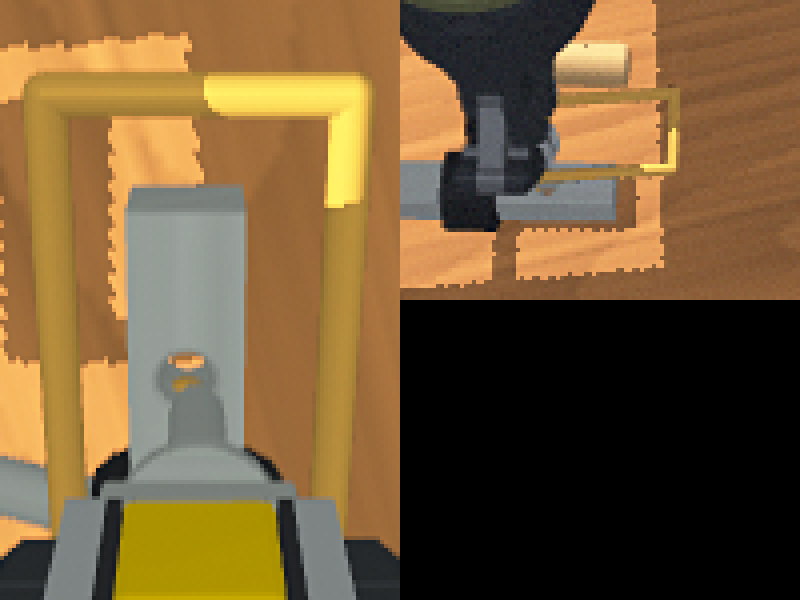

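The close-up shows the pin tip at about (279,228), just over the shaft. The hole's mouth is at (276.6,225), so it is about 2 mm towards pin -x and a little outboard of the tip. I'll work out the correction.

```bash
python3 - <<'E'
from h import *
m=dict(vertical_fov=67.01777031260808,cx=279.48917633229155,cy=208.08659279378676,xyz=np.array([660.91380838,24.72346292,313.40580639]),attitude=np.array([161.80220892,-.1962776,-14.84900386]))
t=np.array([640.1,-53.65,171.2]);Rt=R.from_euler('z',-14.85,degrees=True)
f=lambda u,v,z:Rt.inv().apply(onz(m,u,v,z)-t).round(2)
print('hole far edge',f(276.7,217.3,110),'(minus 6 in y)')
print('shaft end',f(276.5,130+210/4,110),'(minus 30)')
print('bar',f(279.3,130+94/4,t[2]+3.9),'expect 0,59')
for p in([0,3.5,-52.5],[0,0,-52.5],[0,4.5,-48.5]):print(proj(m,t+Rt.apply(p)))
E
```

```text
hole far edge [ -1.19   7.6  -61.2 ] (minus 6 in y)
shaft end [ -1.22  31.9  -61.2 ] (minus 30)
bar [ 0.39 60.57  3.9 ] expect 0,59
(np.float64(278.426841791607), np.float64(227.64986913386693))
(np.float64(278.4322717952161), np.float64(232.56299623420279))
(np.float64(278.4267591189726), np.float64(228.50485839541696))
```

Emit:
arm_command:
  targets:
    - [[-0.0014,0.0012,0,0,0,0,-1],[0,0,-0.002,0,0,0,-1],[0,0,-0.002,0,0,0,-1],[0,0,-0.002,0,0,0,-1],[0,0,-0.0015,0,0,0,-1],[0,0,-0.001,0,0,0,-1],[0,0,-0.001,0,0,0,-1],[0,0,0,0,0,0,-1]]

```text
time: 8.1
tool_pos: [638.1, -52.3, 160.7]
tcp_rot: [-180.0, -0.0, 75.1]
ft_force: [0.5, 0.5, -2.0]
finger_gap: 19.1
grip_force: 32.0
```

Emit:
arm_command:
  targets:
    - [[0,0,-0.001,0,0,0,-1],[0,0,-0.001,0,0,0,-1],[0,0,-0.001,0,0,0,-1],[0,0,0,0,0,0,-1],[0,0,0,0,0,0,-1]]

```text
time: 8.72
tool_pos: [638.2, -52.3, 157.8]
tcp_rot: [180.0, 0.0, 75.1]
ft_force: [-0.2, -0.5, -1.5]
finger_gap: 19.6
grip_force: 32.0
```

Emit:
arm_command:
  targets:
    - [[0,0,-0.001,0,0,0,-1],[0,0,-0.001,0,0,0,-1],[0,0,-0.001,0,0,0,-1],[0,0,-0.001,0,0,0,-1],[0,0,0,0,0,0,-1],[0,0,0,0,0,0,-1]]

```text
time: 9.48
tool_pos: [638.2, -52.1, 153.7]
tcp_rot: [-180.0, -0.0, 75.1]
ft_force: [1.4, 2.3, -1.8]
finger_gap: 19.5
grip_force: 32.0
```

Emit:
arm_command:
  targets:
    - [[0.0001,0.0004,-0.001,0,0,0,-1],[0,0,-0.001,0,0,0,-1],[0,0,-0.001,0,0,0,-1],[0,0,-0.001,0,0,0,-1],[0,0,0,0,0,0,-1]]

```text
time: 10.1
tool_pos: [638.2, -51.9, 149.6]
tcp_rot: [-180.0, -0.0, 75.1]
ft_force: [1.8, 1.5, -1.0]
finger_gap: 19.3
grip_force: 32.0
```

Emit:
arm_command:
  targets:
    - [[0,0.0002,-0.001,0,0,0,-1],[0,0,-0.0015,0,0,0,-1],[0,0,-0.0015,0,0,0,-1],[0,0,-0.0015,0,0,0,-1],[0,0,-0.0015,0,0,0,-1],[0,0,0,0,0,0,-1]]

```text
time: 10.85
tool_pos: [638.2, -51.7, 142.4]
tcp_rot: [-180.0, 0.0, 75.1]
ft_force: [2.0, 0.9, -2.0]
finger_gap: 19.1
grip_force: 31.9
```

Emit:
arm_command:
  targets:
    - [[0.0003,0.0002,-0.0015,0,0,0,-1],[0,0,-0.002,0,0,0,-1],[0,0,-0.002,0,0,0,-1],[0,0,-0.002,0,0,0,-1],[0,0,-0.002,0,0,0,-1],[0,0,-0.002,0,0,0,-1],[0,0,0,0,0,0,-1]]

```text
time: 11.72
tool_pos: [638.4, -51.6, 130.8]
tcp_rot: [-180.0, 0.0, 75.1]
ft_force: [1.8, -0.4, -3.2]
finger_gap: 19.3
grip_force: 31.8
```

Emit:
arm_command:
  targets:
    - [[0.0002,0,-0.0015,0,0,0,-1],[0,0,-0.0015,0,0,0,-1],[0,0,-0.0015,0,0,0,-1],[0,0,-0.001,0,0,0,-1],[0,0,0,0,0,0,-1]]

```text
time: 12.35
tool_pos: [638.7, -51.6, 125.6]
tcp_rot: [-180.0, 0.0, 75.1]
ft_force: [-0.2, -0.4, 0.1]
finger_gap: 19.3
grip_force: 32.1
```

Emit:
arm_command:
  targets:
    - [[0,0,-0.001,0,0,0,-1],[0,0,-0.001,0,0,0,-1],[0,0,0,0,0,0,-1]]

```text
time: 12.72
tool_pos: [638.8, -51.6, 123.8]
tcp_rot: [180.0, 0.0, 75.1]
ft_force: [0.0, -1.9, -0.1]
finger_gap: 18.7
grip_force: 32.3
```

Emit:
arm_command:
  targets:
    - [[0,0,-0.0007,0,0,0,-1],[0,0,0,0,0,0,-1]]

```text
time: 12.98
tool_pos: [638.8, -51.6, 123.7]
tcp_rot: [180.0, 0.0, 75.1]
ft_force: [-3.4, -0.9, 5.1]
finger_gap: 19.5
grip_force: 32.8
```

Emit:
arm_command:
  targets:
    - [[0,0,-0.0005,0,0,0,-1],[0,0,0,0,0,0,-1]]

```text
time: 13.22
tool_pos: [638.9, -51.6, 123.7]
tcp_rot: [180.0, 0.0, 75.1]
ft_force: [-5.0, -1.0, 8.4]
finger_gap: 19.5
grip_force: 33.2
```

```bash
python3 - <<'E'
from h import *
im,_=snap('wrist','w5.png');s=status.sense();print(s['ft_force'],s['tool_pos'],s['wrist_torque'])
cv2.imwrite('pics/c5.png',cv2.resize(im[100:380,180:380,::-1],None,fx=2,fy=2,interpolation=0))
E
```

```text
[-5.61505421 -1.66138796  8.97875147] [638.84087111 -51.61050517 123.70514205] [-0.24375532  0.79987786  0.06975171]
```

View pics/c5.png

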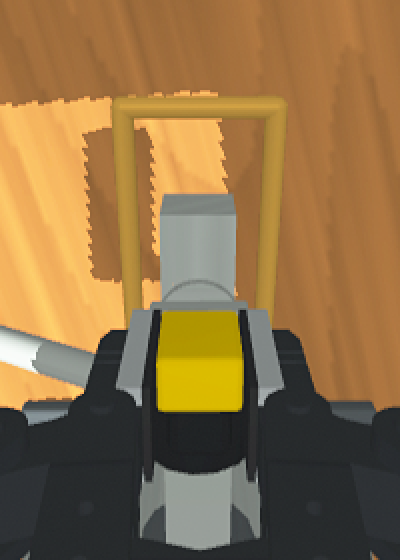

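The pin's collar sits flat on the shaft with the loop straddling the shaft end (crop: bar at (200,107), shaft end at (198,205)). I'll release the pin, rise, and move outboard over the loop's legs.

Emit:
arm_command:
  targets:
    - [[0,0,0.0008,0,0,0,-1],[0,0,0,0,0,0,0.2],[0,0,0,0,0,0,0.2],[0,0,0,0,0,0,0.2],[0,0,0,0,0,0,0.2]]

```text
time: 13.9
tool_pos: [638.7, -51.4, 123.2]
tcp_rot: [-180.0, -0.0, 75.1]
ft_force: [-0.6, 0.1, 0.3]
finger_gap: 51.2
grip_force: 0.0
```

Emit:
arm_command:
  targets:
    - [[0,0,0.008,0,0,0,0.2],[0,0,0.015,0,0,0,0.2],[0,0,0.02,0,0,0,0.2],[0,0,0.007,0,0,0,0.2],[0.0035,0.0125,0,0,0,0,0.2],[0.0033,0.0125,0,0,0,0,-0.42],[0.0033,0.0125,0,0,0,0,-0.42],[0.0033,0.0122,0,0,0,0,-0.42],[0,0,0,0,0,0,-0.42],[0,0,0,0,0,0,-0.42]]

```text
time: 15.15
tool_pos: [652.1, -1.9, 173.2]
tcp_rot: [-180.0, 0.0, 75.1]
ft_force: [0.9, -0.2, 0.1]
finger_gap: 24.6
grip_force: 0.0
```

```bash
python3 - <<'E'
from h import *
s=status.sense();print(s['ft_force'],s['tool_pos'],s['finger_gap'])
im,_=snap('wrist','w6.png');sc,_=snap('scene','s6.png')
a=im[:,140:420,::-1];b=cv2.resize(sc[210:315,150:290,::-1],None,fx=3,fy=3,interpolation=0)
b=np.vstack([b,np.zeros((105,420,3),np.uint8)])
cv2.imwrite('pics/c6.png',np.hstack([a,b]))
E
```

```text
[ 0.93882815 -0.19582321  0.11299762] [652.12434751  -1.87245426 173.23135153] 24.642272982150892
```

View pics/c6.png

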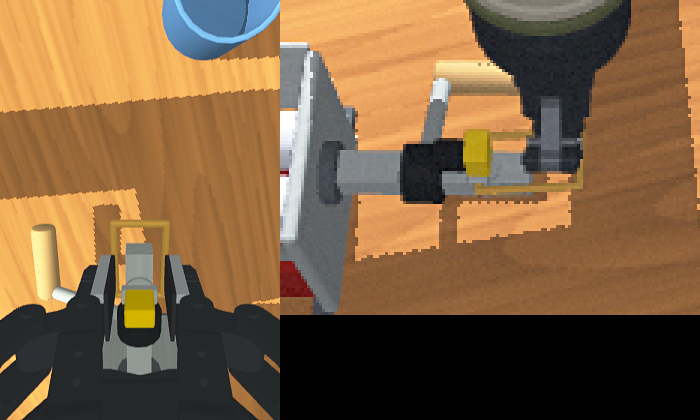

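The pin stands seated, free, with its loop open (left panel: bar at (140,223), block at (140,308)), and the fingers are over the outer part of the legs. I'll push the loop down now.

Emit:
arm_command:
  targets:
    - [[0,0,-0.018,0,0,0,-0.42],[0,0,-0.018,0,0,0,-0.42],[0,0,-0.004,0,0,0,-0.42],[0,0,-0.004,0,0,0,-0.42],[0,0,-0.004,0,0,0,-0.42],[0,0,0,0,0,0,-0.42]]

```text
time: 16.0
tool_pos: [652.5, -1.7, 125.7]
tcp_rot: [180.0, -0.0, 75.1]
ft_force: [0.8, 0.2, 0.7]
finger_gap: 24.4
grip_force: 0.6
```

Emit:
arm_command:
  targets:
    - [[0,0,-0.003,0,0,0,-0.42],[0,0,-0.003,0,0,0,-0.42],[0,0,-0.003,0,0,0,-0.42],[0,0,-0.003,0,0,0,-0.42]]

```text
time: 16.5
tool_pos: [652.5, -1.6, 113.6]
tcp_rot: [180.0, -0.0, 75.1]
ft_force: [1.3, 2.6, 3.9]
finger_gap: 24.7
grip_force: 1.9
```

Contact at about 4 N, so the loop is swinging. I'll carry on down.

Emit:
arm_command:
  targets:
    - [[0,0,-0.003,0,0,0,-0.42],[0,0,-0.003,0,0,0,-0.42],[0,0,-0.003,0,0,0,-0.42],[0,0,-0.003,0,0,0,-0.42]]

```text
time: 17.0
tool_pos: [651.9, -2.3, 101.0]
tcp_rot: [-180.0, 0.0, 75.1]
ft_force: [0.3, -0.6, 2.4]
finger_gap: 24.6
grip_force: 1.1
```

Emit:
arm_command:
  targets:
    - [[0,0,-0.003,0,0,0,-0.42],[0,0,-0.003,0,0,0,-0.42],[0,0,-0.003,0,0,0,-0.42],[0,0,-0.003,0,0,0,-0.42]]

```text
time: 17.5
tool_pos: [652.0, -1.7, 88.9]
tcp_rot: [-180.0, -0.0, 75.1]
ft_force: [0.5, 0.5, 0.3]
finger_gap: 24.8
grip_force: 0.4
```

Emit:
arm_command:
  targets:
    - [[0,0,-0.003,0,0,0,-0.42],[0,0,-0.003,0,0,0,-0.42],[0,0,0,0,0,0,-0.42],[0,0,0.02,0,0,0,-0.42],[0.01,0.03,0.04,0,0,0,-0.42],[0.01,0.03,0.05,0,0,0,-0.42],[0.01,0.03,0.05,0,0,0,-0.42],[0,0,0,0,0,0,-0.42],[0,0,0,0,0,0,-0.42]]

```text
time: 18.62
tool_pos: [682.3, 88.2, 244.6]
tcp_rot: [179.9, -0.0, 75.1]
ft_force: [0.2, -0.7, -0.8]
finger_gap: 25.0
grip_force: 0.0
```

```bash
python3 - <<'E'
from h import *
s=status.sense();print(s['ft_force'],s['tool_pos'],s['time'])
im,_=snap('wrist','w7.png');sc,_=snap('scene','s7.png')
a=cv2.resize(im[180:340,200:340,::-1],None,fx=2.5,fy=2.5,interpolation=0);b=cv2.resize(sc[215:315,150:290,::-1],None,fx=3,fy=3,interpolation=0)
b=np.vstack([b,np.zeros((100,420,3),np.uint8)])
cv2.imwrite('pics/c7.png',np.hstack([a,b]))
E
```

```text
[ 0.20308336 -0.71454261 -0.83646648] [682.32575356  88.24512932 244.56710943] 18.625
```

View pics/c7.png

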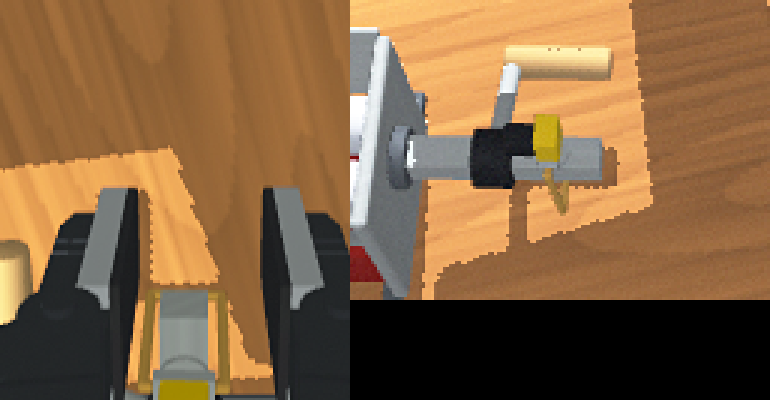

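The right panel shows the loop hanging down beside the shaft at (558,190), so it has snapped shut. The robot is clear of everything. I'll check the pin's height by its yellow block before handing in.

```bash
python3 - <<'E'
from h import *
ms=viewer.camera_model('scene')
def yb(f):
    hsv=cv2.cvtColor(cv2.imread(f),cv2.COLOR_BGR2HSV);y=cv2.inRange(hsv,(22,200,120),(34,255,255));y[:,:190]=0;y[:,260:]=0;y[:240]=0;y[290:]=0
    return cv2.connectedComponentsWithStats(y)[2:]
for f in('pics/s6.png','pics/s7.png'):
    st,c=yb(f);print(f,[(st[i].tolist(),c[i].round(1)) for i in range(1,len(st)) if st[i][4]>10])
p=np.array([639.5,-50.7,0]);Rt=R.from_euler('z',-14.85,degrees=True)
P=np.array([p+Rt.apply([sx*10,sy*7,z]) for z in(119,145) for sx in(-1,1) for sy in(-1,1)])
for q in(0,3):u,v=proj(ms,P+[0,0,q]);print(q,u.min().round(1),u.max().round(1),v.min().round(1),v.max().round(1))
E
```

```text
pics/s6.png [([211, 253, 9, 16, 125], array([215.3, 260.4]))]
pics/s7.png [([211, 253, 9, 16, 123], array([215.2, 260.3]))]
0 211.6 221.8 252.5 269.2
3 211.4 221.7 251.8 268.5
```

The yellow block is where a seated pin would put it, and it did not move while the loop was swung shut.

```bash
python3 -c "
from h import *
print(job.hand_in())"
```

```text
the job is handed in; nothing more can be done
None
```

The linch pin is through the cross hole with its collar flat on the shaft, the loop is snapped shut, and the arm is clear; handed in at about 19 s of the 64 s, highest force reading about 11 N, with the jar, mug and spoon untouched.

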